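# Clip the soap dish shut and put it away behind the sliding guard

## Robot

A 6-joint arm with a two-finger parallel gripper is mounted at the origin on the work surface. World frame = base frame: x ahead of the robot, y to its left, z up, the work surface at z = 0. Lengths are in m, angles in rad, forces in N, time in s.
With the tool pointing down it reaches from about 0.425 to 0.95 m from the base axis. Payload 3.5 kg.
Tool frame: the origin (TCP) lies midway between the tips of the shut fingers; the grasp point (between the pads) lies 19 mm behind it; z points along the fingers, y is the direction in which the jaws open and shut (so a half turn about z gives the same grasp; the last joint's range is limited). The gripper opens to 85 mm and grips with 20 to 120 N. Pads are 22 mm wide; open, the fingers measure 114 mm over their backs; the gripper's body (76 mm by 85 mm) begins 54 mm behind the grasp point. The pads swing forward as they close: fully open they stand 13 mm farther back than shut.
Start: joints at [-1.353, 0.286, 1.577, -0, 1.279, -0.15], TCP at [0.243, -0.63, 0.231] pointing down, gripper open.
Joint ranges: [-2.77, 2.77], [-0.9, 2.22], [0.21, 2.48], [-1.53, 4.67], [0.24, 2.81], [-2.84, 2.84]. Speed limits (rad/s): [2.79, 2.79, 3.14, 3.14, 3.14, 3.14].

## Interface

Orientations are given as a unit quaternion [x, y, z, w].
In Python, from plant import ctrl gives the robot as it stands.
- The arm moves only by the tool apply_moves, never from a script. Its argument "moves" is a list that holds one entry, the list of rows, each a list of 7 numbers: the shift along the tool's x, y, z in m, then the turn, a rotation vector about the tool's x, y, z in degrees, then the gripper's target within -1 to 1 (shut at 1, half-way at 0, fully open at -1). In form: [[[tx, ty, tz, ax, ay, az, hand], ...]]. A call has 1 to 12 rows; each row shifts and turns the pose as measured when the row begins, along the tool's axes as they then stand; what a row does not reach is not made up. A row lasts 1/10 s, in which the tool goes at most 50 mm and 8.59 degrees, less where a joint would pass 70% of its speed; a pose out of reach is approached as far as the arm can. A call with a gripper value outside its range is refused whole. The fingers move at their own pace and stop on an object; "force" is the grip in N (left out, the last holds). Time passes only in rows, so rows that do not move let the fingers close. It gives the time, the measured TCP pose, the force and the opening at its end, in the units of the state.
- ctrl.get_state(): the state, without advancing time (a new reading comes with each control period).
- ctrl.read_camera(name): name is "scene" or "side" or "wrist"; returns the picture (480x640x3 uint8, red, green, blue); there is no depth.
- ctrl.get_calibration(name): a dict with "camera_matrix" (3x3 intrinsics, pixels), "cam_to_world" (4x4, takes a point from camera to world coordinates). Camera axes: x right, y up, looking along -z (the intrinsics and any distortion apply to the point x, -y, -z); pixel columns grow to the right and rows downward; lengths in m; the calibration is good to about 2 mm. The wrist camera is an equidistant fisheye: a pixel r from the principal point sees the ray r / f radians off the axis. A picture is of the moment at which its call begins: read the wrist's pose just before it. get_calibration takes no time and is no camera call; for the wrist camera it gives the pose at the moment of the call.
- ctrl.sign_off(): hands the job in, once; it reports no verdict.
The state is a dict: "time": time; "qpos": joint angles; "dq": joint speeds; "joint_efforts": joint torques, N m; "eef_pos": TCP position; "tcp_rot": TCP orientation; "contact_force": force on the tool from outside, world axes, zero at the start; "wrist_torque": the same for the moment, N m; "opening": opening from 0.0 (shut) to 1.0 (fully open).
Only numpy, scipy, OpenCV 4.12 (cv2) and the standard library are available. Lean on these libraries where they do the work, as an engineer would, in place of code of your own. Each camera call takes 0.05 s, during which the arm holds its last target. There are 200 camera calls.

## Task

Put the soap away from the rats: first press the soap dish's lid down gently until its clip holds it shut and let go of it, then slide the soap locker's guard door fully open and set the closed dish down gently, upright, on the floor of the locker's compartment. Last, slide the guard fully shut until its catch holds it, and leave the other things on the step where they are.

Things in the scene. Friction and masses are not known exactly. Their poses are not given: they have to be found in the camera images.
- locker: Fixed low grey locker, 170 mm deep (x), 350 mm long (y). Origin: centre of underside. Front wall (-x, towards the robot) 58 mm high, back wall 102 mm; the top slopes 0.26 rad, rising to +x, through 82 mm height at x = 0. Its -y half is the compartment; its +y half is roofed, where the guard parks. Rails on the front and back edges stand 11 mm above the slope.
- compartment (a point): Centre of the compartment's floor (8 mm above the step), axes as the locker's. Inside it is 154 mm (x) by 166 mm (y), walls 8 mm; open at the top when the guard is open.
- guard_door: Guard door: aluminium plate 161 mm up the slope, 172 mm along y, 6 mm thick, on the locker's sloping top. Axes: the locker's tilted 0.26 rad about y (x up the slope, z out of the plate; its upper face is at z = 7 mm). Origin: mid-plate, at the slope plane. Slides only along locker y: origin at y = -85 mm shut, +80 mm fully open (hard stops). Starts partly open; rubs with about 1.5 N.
- rib (a point): Middle of the rib handle standing up from the middle of the door: 100 mm along the slope, 12 mm thick along y, 34 mm high, centre 24 mm from the door's origin along its z.
- catch (a point): Sprung roller catch of the guard, under the back edge at the -y end of the locker. It resists with about 8 N from 11 to 4 mm before the door is shut; pushed past that, to the stop, the door is held with about 5 N. Short of it the door is not held.
- soap_dish: Loose yellow soap dish: tray 106 mm (x) by 64 mm (y) by 26 mm high, 38 mm high with the lid shut, 0.2 to 0.4 kg. Origin: centre of underside. Hinge at the +x end, clip tab at the -x end (sticks out 7 mm). Grasp it across y by the tray (the lid is 3 mm narrower each side).
- soap_lid: The dish's lid, 100 mm long, 58 mm wide, top face 12 mm above its origin. Origin: on the hinge line, 51 mm to +x of the dish's centre, 26 mm above its underside; the lid runs from there to its own -x. Starts raised 0.5 to 1.0 rad about the dish's y; stays where left (hinge friction 0.03 N m). Thin plastic: over 50 N from the fingers cracks it.
- lid_end (a point): Middle of the free end of the lid's top face, 101 mm from the hinge line. The clip resists here with about 6 N from 8 to 3 mm before shut, then snaps over and holds the lid parallel to the tray with about 4 N; short of the snap it is not held.
- lota: Aluminium water pot, 100 mm across, 94 mm high, loose. Origin: centre of its underside. Bystander.
- mug: Blue plastic mug, 100 mm across, 105 mm high, loose. Origin: centre of its underside. Bystander.
- scraper: Steel heel scraper with wooden handle, 165 mm long, 14 mm high, lying loose. Origin: underside, where blade and handle meet. Bystander.
- switch_plate: Round white press-button switch plate, 84 mm across, 22 mm high, lying loose. Origin: centre of its underside. Bystander.
- oil_bottle: Green bottle, 60 mm across, 160 mm high, loose. Origin: centre of its underside. Bystander.
- powder_tin: White tin, 72 mm across, 110 mm high, loose. Origin: centre of its underside. Bystander.
- pumice: Pumice block, 85 x 50 x 30 mm, loose. Origin: centre of its underside. Bystander.
Things that resemble listed ones, but are neither listed nor needed, are in the scene too. Several things have the shape of the soap_dish; the one meant has the colours described above.

How it is judged:
On the way, in this order (a step that is already met when the one before it is completed fails the run):
1. the dish's lid is clipped shut and let go, the dish still outside the locker (angle between the z axis of soap_lid and the z axis of soap_dish, either way round below 0.02 rad and contact force between the fingers and soap_lid below 0.1 N and horizontal distance between soap_dish and compartment above 0.12 m), for 0.2 s.
2. the guard door is fully open (y of guard_door in the frame of locker above 0.065 m), for 0.2 s.
3. the closed dish stands on the compartment floor, let go (x of soap_dish in the frame of compartment between -0.06 and 0.06 m and y of soap_dish in the frame of compartment between -0.06 and 0.06 m and z of soap_dish in the frame of compartment between -0.008 and 0.008 m and angle between soap_dish's own z axis and vertical below 0.1 rad and angle between the z axis of soap_lid and the z axis of soap_dish, either way round below 0.02 rad and contact force between the fingers and soap_dish below 0.1 N), for 0.2 s.
At the end, for the whole second after the job is handed in: The guard door is within 3.5 mm of its shut stop (held by its catch), and the dish is at rest behind it, upright on the compartment floor within 60 mm of its centre each way, with the lid clipped shut (within 0.02 rad) (y of guard_door in the frame of locker below -0.0815 m and linear speed of each of guard_door, soap_dish below 0.01 m/s and x of soap_dish in the frame of compartment between -0.06 and 0.06 m and y of soap_dish in the frame of compartment between -0.06 and 0.06 m and z of soap_dish in the frame of compartment between -0.008 and 0.008 m and angle between soap_dish's own z axis and vertical below 0.1 rad and angle between the z axis of soap_lid and the z axis of soap_dish, either way round below 0.02 rad); the robot touches nothing.
It fails at once if the lid is pressed with more than 50 N (contact force between the fingers and soap_lid above 50 N).
It fails at once if the dish is dropped (falls freely at over 0.7 m/s) (linear speed of soap_dish above 0.7 m/s and contact force between the fingers and soap_dish below 0.1 N).
It fails at once if another thing on the step is moved by more than 30 mm (distance of any of lota, mug, scraper, switch_plate, oil_bottle, powder_tin, pumice from where it was at the start of the episode above 0.03 m).
It also fails if it takes over 72 s, if anything falls off the work surface, if the arm or the gripper's body presses on something with over 40 N, if the wrist force passes 120 N, or if a joint passes its speed limit or range.

## Working session

There is one attempt and no reset: what is moved stays moved. The work goes in short steps, Python scripts to look and compute and a tool call to move; the robot and the scene stay as the last step left them, time stands still between calls to the robot, and variables do not carry over. Pictures are saved under pics/ and viewed, about 8 in all and at most 12, crops included, and the job is handed in when it is done.

Besides the shell and the picture viewer there is one more tool, called after "Request:" as name(argument=value, ...) on one line, values as JSON. apply_moves: Moves the arm, as the interface text tells. Its arguments: {"type":"object","properties":{"moves":{"type":"array","items":{"type":"array","items":{"type":"array","items":{"type":"number"}}}},"force":{"type":"number"}},"required":["moves"]}

```bash
ls; mkdir -p pics
cat > h.py <<'E'
import numpy as np, cv2
from plant import ctrl
from scipy.spatial.transform import Rotation as R
def ray(name,u,v,cal=None):
    c=cal or ctrl.get_calibration(name); K=np.array(c["camera_matrix"]); T=np.array(c["cam_to_world"])
    x=(u-K[0,2])/K[0,0]; y=(v-K[1,2])/K[1,1]
    if name=="wrist":
        r=np.hypot(x,y); s=np.sin(r)/r if r>1e-9 else 1; d=np.array([x*s,-y*s,-np.cos(r)])
    else: d=np.array([x,-y,-1])
    d=T[:3,:3]@d; return T[:3,3],d/np.linalg.norm(d)
def onz(name,u,v,z,cal=None):
    o,d=ray(name,u,v,cal); return o+d*(z-o[2])/d[2]
def proj(name,p,cal=None):
    c=cal or ctrl.get_calibration(name); K=np.array(c["camera_matrix"]); T=np.array(c["cam_to_world"])
    q=T[:3,:3].T@(np.array(p)-T[:3,3]); x,y,z=q[0],-q[1],-q[2]
    if name=="wrist":
        r=np.hypot(x,y); t=np.arctan2(r,z); return K[0,2]+K[0,0]*t*x/r, K[1,2]+K[1,1]*t*y/r
    return K[0,2]+K[0,0]*x/z, K[1,2]+K[1,1]*y/z
def tri(a,b):
    (o1,d1),(o2,d2)=a,b
    s=np.linalg.lstsq(np.c_[d1,-d2],o2-o1,rcond=None)[0]
    p,q=o1+s[0]*d1,o2+s[1]*d2; return (p+q)/2,np.linalg.norm(p-q)
def snap(name,f):
    cal=ctrl.get_calibration(name); im=cv2.cvtColor(ctrl.read_camera(name),cv2.COLOR_RGB2BGR); cv2.imwrite("pics/"+f,im); return im,cal
E
python3 - <<'E'
from h import *
np.set_printoptions(precision=3,suppress=True)
for n in("scene","side","wrist"):
    im,c=snap(n,n+"0.png"); print(n,c["camera_matrix"],c["cam_to_world"])
print(ctrl.get_state())
E
```

```text
pics
scene [[622.23    0.    322.265]
 [  0.    622.23  248.59 ]
 [  0.      0.      1.   ]] [[-0.317 -0.699  0.642  1.321]
 [ 0.948 -0.222  0.226  0.204]
 [-0.015  0.68   0.733  0.997]
 [ 0.     0.     0.     1.   ]]
side [[609.805   0.    320.461]
 [  0.    609.805 229.499]
 [  0.      0.      1.   ]] [[-0.992  0.061 -0.112  0.385]
 [-0.127 -0.482  0.867  1.226]
 [-0.001  0.874  0.486  0.817]
 [ 0.     0.     0.     1.   ]]
wrist [[371.648   0.    318.934]
 [  0.    371.648 241.694]
 [  0.      0.      1.   ]] [[ 0.36   0.897  0.255  0.307]
 [-0.933  0.346  0.098 -0.604]
 [-0.001 -0.273  0.962  0.373]
 [ 0.     0.     0.     1.   ]]
{'time': 0.15, 'qpos': array([-1.353,  0.287,  1.578, -0.   ,  1.279, -0.15 ]), 'dq': array([ 0.   , -0.001, -0.005, -0.001,  0.001,  0.001]), 'joint_efforts': array([  0.001, -40.66 , -29.314,  -0.   ,   0.004,   0.   ]), 'eef_pos': array([ 0.243, -0.629,  0.23 ]), 'tcp_rot': array([ 0.983,  0.183, -0.   , -0.001]), 'contact_force': array([ 0.674,  0.667, -0.776]), 'wrist_torque': array([0.019, 0.01 , 0.007]), 'opening': 0.9978277669006627}
```

View pics/scene0.png

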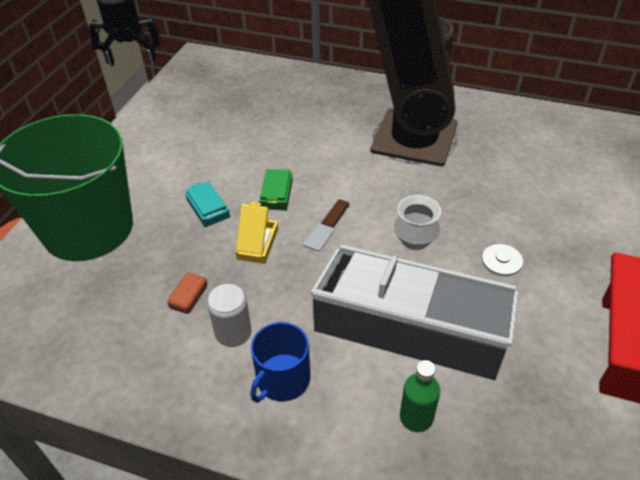

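View pics/side0.png

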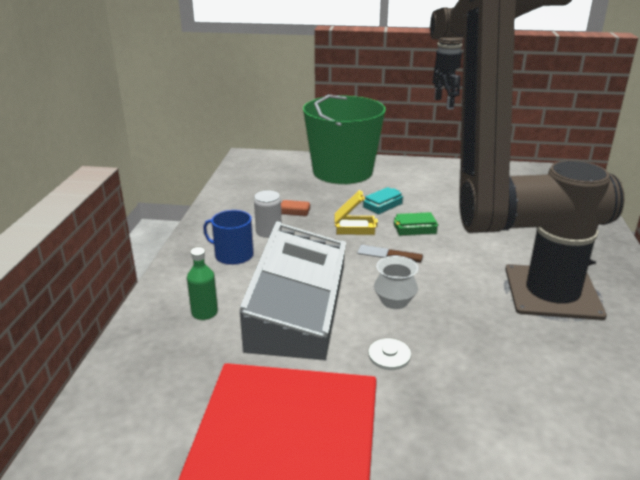

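Run:
```python
from h import *
s=cv2.imread("pics/scene0.png")
a=cv2.resize(s[235:375,300:530],None,fx=3.4,fy=3.4,interpolation=cv2.INTER_CUBIC)
cv2.imwrite("pics/c1.png",a[:, :782])
for n in("scene","side"):
    im=cv2.imread(f"pics/{n}0.png"); hsv=cv2.cvtColor(im,cv2.COLOR_BGR2HSV)
    m=cv2.inRange(hsv,(20,120,80),(34,255,255))
    k,l,st,ce=cv2.connectedComponentsWithStats(m)
    for i in range(1,k):
        if st[i,4]>40: 
            print(n,st[i],ce[i])
w=cv2.imread("pics/wrist0.png")
d=cv2.resize(s[190:270,225:290],None,fx=6,fy=6,interpolation=cv2.INTER_CUBIC)
e=cv2.imread("pics/side0.png");e=cv2.resize(e[185:245,325:385],None,fx=6.5,fy=6.5,interpolation=cv2.INTER_CUBIC)
H=480; d=d[:H]; e=cv2.copyMakeBorder(e,0,H-e.shape[0],0,0,0); cv2.imwrite("pics/c2.png",np.hstack([d,e]))
print(d.shape,e.shape)
```

```text
scene [ 236  202   41   61 1765] [253.95807365 232.66062323]
side [335 191  42  43 755] [353.50331126 217.26490066]
(480, 390, 3) (480, 390, 3)
```

View pics/c1.png

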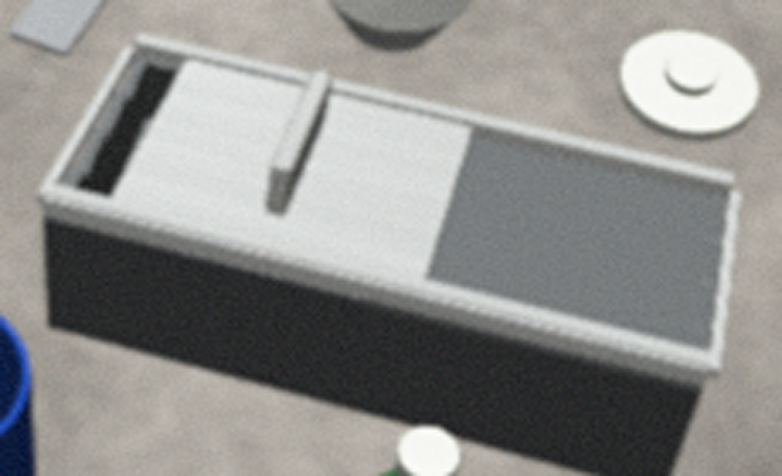

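View pics/c2.png

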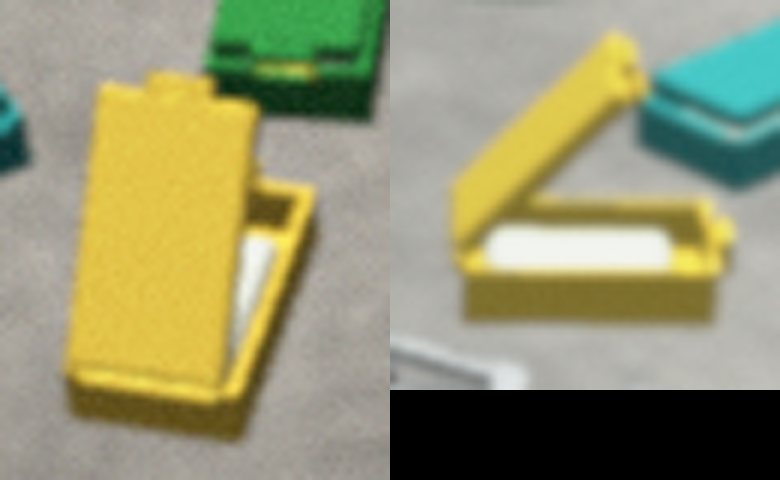

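Run:
```python
from h import *
np.set_printoptions(precision=4,suppress=True)
S=lambda u,v:(300+u/3.4,235+v/3.4); D=lambda u,v:(225+u/6,190+v/6); E=lambda u,v:(325+(u-390)/6.5,185+v/6.5)
for n,p,z in[("BL bot",(50,325),0),("BL",(42,200),.115),("BR",(718,360),.115),("FR",(735,180),.07),("FL",(138,38),.07),
  ("door-y back",(110,195),.107),("door-y front",(180,62),.07),("door+y back",(428,278),.107),("door+y fr",(470,125),.068),("rib top b",(277,165),.135),("rib top f",(322,73),.11)]:
    print(n,onz("scene",*S(*p),z))
for n,p,z in[("hb1",(68,412),0),("hb2",(243,437),0),("clipcorner top",(318,190),.026),("hb2 top",(243,402),.026)]:
    print(n,onz("scene",*D(*p),z))
for n,p in[("s1",(465,322)),("s2",(713,322))]: print(n,onz("side",*E(*p),0))
for n,p,q in[("lid tab",(180,72),(622,35)),("lid +y corner",(258,100),(645,95))]: print(n,tri(ray("scene",*D(*p)),ray("side",*E(*q))))
for n,u,v in[("pumice",187,292),("teal",207,210),("scraperblade",315,245),("scraperhandle",347,203),("green",276,195)]: print(n,onz("scene",u,v,.01))
for n,u,v,z in[("lota",419,205,.09),("tin",227,298,.11),("mug",281,345,.1),("switch",502,259,.02),("bottle",426,370,.155)]: print(n,onz("scene",u,v,z))
```

```text
BL bot [ 0.6598 -0.049   0.    ]
BL [ 0.6608 -0.0502  0.115 ]
BR [0.6543 0.3032 0.115 ]
FR [0.4949 0.3026 0.07  ]
FL [ 0.4923 -0.049   0.07  ]
door-y back [ 0.6404 -0.0188  0.107 ]
door-y front [ 0.5033 -0.0195  0.07  ]
door+y back [0.6426 0.1554 0.107 ]
door+y fr [0.498  0.1534 0.068 ]
rib top b [0.6157 0.0659 0.135 ]
rib top f [0.5224 0.0688 0.11  ]
hb1 [ 0.5331 -0.2715 -0.    ]
hb2 [ 0.5251 -0.2069  0.    ]
clipcorner top [ 0.4239 -0.2156  0.026 ]
hb2 top [ 0.5306 -0.2023  0.026 ]
s1 [ 0.5265 -0.2104  0.    ]
s2 [ 0.4236 -0.2235  0.    ]
lid tab (array([ 0.4679, -0.2434,  0.119 ]), np.float64(0.0035697302240240863))
lid +y corner (array([ 0.4568, -0.2203,  0.1031]), np.float64(0.004772155941816144))
pumice [ 0.6558 -0.3258  0.01  ]
teal [ 0.4229 -0.3927  0.01  ]
scraperblade [ 0.4521 -0.1194  0.01  ]
scraperhandle [ 0.3032 -0.092   0.01  ]
green [ 0.3271 -0.2594  0.01  ]
lota [0.3457 0.0792 0.09  ]
tin [ 0.7136 -0.1962  0.11  ]
mug [ 0.7725 -0.0691  0.1   ]
switch [0.3801 0.2707 0.02  ]
bottle [0.7801 0.1797 0.155 ]
```

```bash
cat > go.py <<'E'
import sys
from h import *
def d(x,y,z,yaw,n=1):
    s=ctrl.get_state(); q=R.from_quat(s["tcp_rot"]); t=R.from_euler("z",yaw)*R.from_euler("x",np.pi)
    rv=np.degrees((q.inv()*t).as_rotvec()); dp=np.array([x,y,z])-s["eef_pos"]
    print("turn",rv.round(2),"shift after turn",(t.inv().apply(dp)*1000).round(1),"now",s["eef_pos"].round(4),"F",s["contact_force"].round(2),"t",round(s["time"],2))
if __name__=="__main__": d(*map(float,sys.argv[1:5]))
E
python3 go.py .4976 -.2443 .17 .125
```

```text
turn [-0.11 -0.   13.91] shift after turn [ 301.  -350.3   60.2] now [ 0.2426 -0.6293  0.2302] F [ 0.67  0.67 -0.78] t 0.15
```

Request:
apply_moves(moves=[[[0,0,0,0,0,7,1],[0,0,0,0,0,6.9,1],[0.03,-0.035,0,0,0,0,1],[0.03,-0.035,0,0,0,0,1],[0.03,-0.035,0,0,0,0,1],[0.03,-0.035,0,0,0,0,1],[0.03,-0.035,0,0,0,0,1],[0.03,-0.035,0,0,0,0,1],[0.03,-0.035,0,0,0,0,1],[0.03,-0.035,0,0,0,0,1],[0.03,-0.035,0,0,0,0,1],[0.03,-0.035,0,0,0,0,1]]])

```text
time: 1.35
eef_pos: [0.5053, -0.2368, 0.2258]
tcp_rot: [0.999, 0.051, -0.001, -0.004]
contact_force: [0.5, -1.1, 0.7]
opening: -0.001
```

```bash
python3 go.py .4976 -.2443 .17 .125; python3 -c "
from h import *
snap('wrist','w1.png')"
```

```text
turn [-0.45  0.13 -1.29] shift after turn [-8.6  6.5 55.8] now [ 0.5053 -0.2368  0.2258] F [ 0.45 -1.14  0.68] t 1.35
```

View pics/w1.png

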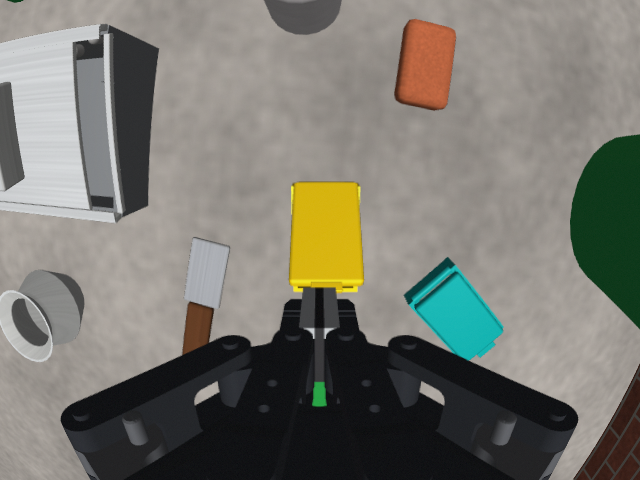

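```bash
python3 - <<'E'
from h import *
np.set_printoptions(precision=4,suppress=True)
p=[onz("wrist",u,v,.026) for u,v in((291,183),(360,183))]; print(p)
for c in((.477,-.247),):
  for l in((53,32,0),(53,-32,0),(53,32,26),(53,-32,26)):
    v=R.from_euler("z",.125).apply(np.array(l)/1000)+[*c,0]; print(l,v,proj("wrist",v))
E
python3 go.py .4976 -.2443 .14 .125
```

```text
[array([ 0.5337, -0.1997,  0.026 ]), array([ 0.5408, -0.2634,  0.026 ])]
(53, 32, 0) [ 0.5256 -0.2086  0.    ] (np.float64(301.267861709585), np.float64(188.82211320402314))
(53, -32, 0) [ 0.5336 -0.2721  0.    ] (np.float64(365.1320857742506), np.float64(188.05514198285778))
(53, 32, 26) [ 0.5256 -0.2086  0.026 ] (np.float64(299.65061637026696), np.float64(192.54217270465298))
(53, -32, 26) [ 0.5336 -0.2721  0.026 ] (np.float64(368.19406432371954), np.float64(191.72239886561027))
turn [-0.7  -0.05 -1.01] shift after turn [-12.3  11.9  85.8] now [ 0.5083 -0.231   0.2258] F [0.14 3.1  1.04] t 1.4
```

```bash
python3 - <<'E'
from h import *
np.set_printoptions(precision=4,suppress=True)
im,cal=snap("wrist","w2.png")
hsv=cv2.cvtColor(im,cv2.COLOR_BGR2HSV); m=cv2.inRange(hsv,(20,120,60),(34,255,255)); ys,xs=np.nonzero(m)
print(xs.min(),xs.max(),ys.min(),ys.max())
y=ys.min()+3; r=xs[(ys==y)]; print(r.min(),r.max()); a,b=[onz("wrist",u,ys.min(),.026,cal) for u in(r.min(),r.max())]; print(a,b,(a+b)/2, ctrl.get_state()["eef_pos"])
E
python3 go.py .50 -.2435 .14 .125
```

```text
297 370 186 298
299 364
[ 0.5317 -0.2074  0.026 ] [ 0.5385 -0.2675  0.026 ] [ 0.5351 -0.2375  0.026 ] [ 0.5067 -0.234   0.2257]
turn [-0.54  0.09 -0.9 ] shift after turn [-7.8  8.6 85.7] now [ 0.5067 -0.234   0.2257] F [-0.38 -0.51 -0.1 ] t 1.45
```

Request:
apply_moves(moves=[[[-0.004,0.004,0.04,0,0,-0.9,1],[-0.004,0.005,0.04,-0.5,0,0,1],[0,0,0.025,0,0,0,1],[0,0,0,0,0,0,1]]])

```text
time: 1.85
eef_pos: [0.5006, -0.2435, 0.1192]
tcp_rot: [0.998, 0.065, 0.001, 0.002]
contact_force: [-0.8, 0.1, -1.0]
opening: 0.001
```

```bash
python3 go.py .50 -.2427 .12 .125
```

```text
turn [ 0.2  -0.05  0.33] shift after turn [-0.5 -0.9 -0.8] now [ 0.5006 -0.2435  0.1192] F [-0.78  0.14 -1.01] t 1.85
```

Request:
apply_moves(moves=[[[-0.01,0,0.008,0,0,0,1],[-0.01,0,0.008,0,0,0,1],[-0.01,0,0.008,0,0,0,1],[-0.008,0,0.008,0,0,0,1],[-0.008,0,0.008,0,0,0,1],[-0.006,0,0.008,0,0,0,1],[-0.004,0,0.008,0,0,0,1],[-0.004,0,0.007,0,0,0,1],[0,0,0,0,0,0,1]]])

```text
time: 2.75
eef_pos: [0.4374, -0.2557, 0.0559]
tcp_rot: [0.998, 0.064, 0.003, 0.005]
contact_force: [0.2, -0.5, 0.6]
opening: -0.001
```

```bash
python3 go.py .439 -.2503 .038 .125; python3 -c "
from h import *
im,_=snap('side','s1.png')
a=cv2.resize(im[170:250,310:400],None,fx=6,fy=6,interpolation=cv2.INTER_CUBIC);cv2.imwrite('pics/s1c.png',a)"
```

```text
turn [ 0.55 -0.35  0.2 ] shift after turn [ 2.3 -5.1 17.9] now [ 0.4374 -0.2557  0.0559] F [ 0.24 -0.53  0.64] t 2.75
```

View pics/s1c.png

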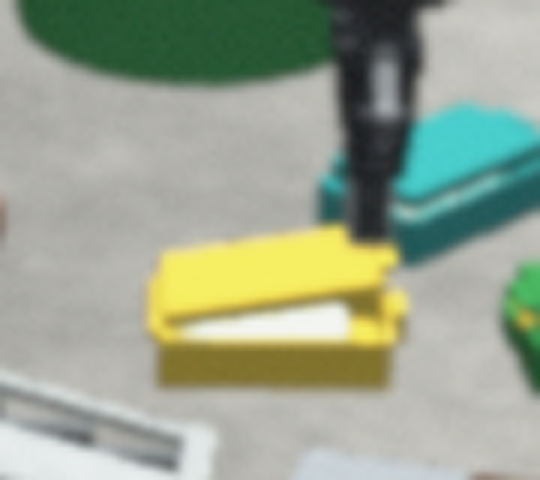

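Request:
apply_moves(moves=[[[0.001,-0.004,0.004,0,0,0,1],[0,0,0.004,0,0,0,1],[0,0,0.003,0,0,0,1],[0,0,0.002,0,0,0,1],[0,0,0.002,0,0,0,1]]])

```text
time: 3.3
eef_pos: [0.4399, -0.2527, 0.0446]
tcp_rot: [0.998, 0.066, 0.003, 0.005]
contact_force: [-3.9, 2.5, 8.9]
opening: 0.0
```

Request:
apply_moves(moves=[[[0,0,0.002,0,0,0,1],[0,0,0.002,0,0,0,1],[0,0,0.002,0,0,0,1]]])

```text
time: 3.6
eef_pos: [0.4397, -0.2529, 0.0423]
tcp_rot: [0.998, 0.067, 0.0, 0.004]
contact_force: [-4.5, 2.5, 8.0]
opening: -0.002
```

Request:
apply_moves(moves=[[[0,0,0.003,0,0,0,1],[0,0,0.003,0,0,0,1],[0,0,0.003,0,0,0,1]]])

```text
time: 3.9
eef_pos: [0.4396, -0.2534, 0.0362]
tcp_rot: [0.998, 0.068, -0.002, 0.004]
contact_force: [-10.6, 3.5, 25.8]
opening: -0.003
```

Request:
apply_moves(moves=[[[0,0,-0.005,0,0,0,1],[0,0,-0.03,0,0,0,0],[0,0,-0.04,0,0,0,-1],[0,0,-0.04,0,0,0,-1],[0,0,-0.02,0,0,0,-1],[0,0,0,0,0,0,-1],[0,0,0,0,0,0,-1]]])

```text
time: 4.6
eef_pos: [0.4412, -0.2521, 0.1739]
tcp_rot: [0.998, 0.068, -0.001, 0.004]
contact_force: [-0.6, 0.6, -0.3]
opening: 0.995
```

```bash
python3 go.py .45 -.25 .17 .125; python3 -c "
from h import *
np.set_printoptions(precision=4,suppress=True)
im,_=snap('side','s2.png')
a=cv2.resize(im[185:250,310:400],None,fx=6,fy=6,interpolation=cv2.INTER_CUBIC)
im,_=snap('scene','sc2.png')
b=cv2.resize(im[190:270,215:300],None,fx=4.875,fy=4.875,interpolation=cv2.INTER_CUBIC)
cv2.imwrite('pics/s2c.png',np.vstack([a[:,:414],b[:390,:414]])[:600] if 0 else np.hstack([a[:390],b[:390,:260+154]])[:,:800]); print(b.shape)
im,cal=snap('wrist','w3.png')
"
```

```text
turn [0.44 0.11 0.63] shift after turn [ 9.  -1.   3.9] now [ 0.4412 -0.2521  0.1739] F [-0.65  0.57 -0.3 ] t 4.6
(390, 414, 3)
```

View pics/s2c.png

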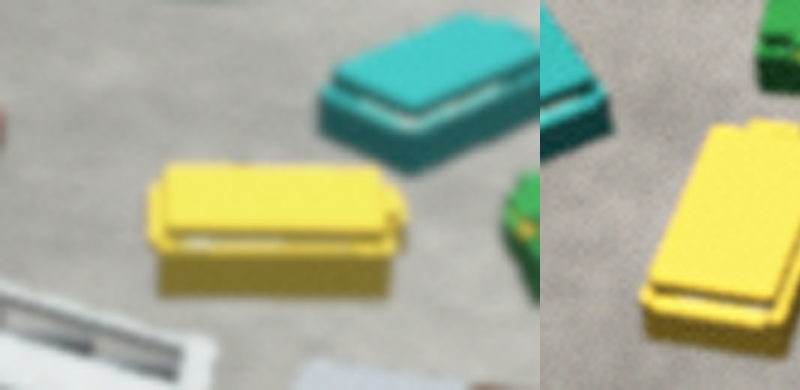

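```bash
python3 go.py .57 .034 .175 0
```

```text
turn [0.31 0.23 7.79] shift after turn [ 129.5 -285.6   -2.4] now [ 0.4405 -0.2516  0.1726] F [ 0.39 -0.3  -0.75] t 4.75
```

Request:
apply_moves(moves=[[[0,0,0,0.3,0.2,7.8,1],[0.02,-0.044,0,0,0,0,1],[0.02,-0.044,0,0,0,0,1],[0.02,-0.044,0,0,0,0,1],[0.02,-0.044,0,0,0,0,1],[0.02,-0.044,0,0,0,0,1],[0.02,-0.044,0,0,0,0,1],[0.005,-0.01,0,0,0,0,1],[0,0,0,0,0,0,1],[0,0,0,0,0,0,1]]])

```text
time: 5.75
eef_pos: [0.5644, 0.031, 0.1537]
tcp_rot: [1.0, -0.007, -0.014, -0.004]
contact_force: [-0.1, -0.3, 0.4]
opening: 0.002
```

```bash
python3 go.py .57 .034 .101 0; python3 -c "
from h import *
im,cal=snap('wrist','w4.png'); import pickle; pickle.dump(cal,open('w4.pkl','wb'))"
```

```text
turn [-0.44  1.55 -0.75] shift after turn [ 5.6 -3.  52.7] now [0.5644 0.031  0.1537] F [-0.14 -0.26  0.39] t 5.75
```

View pics/w4.png

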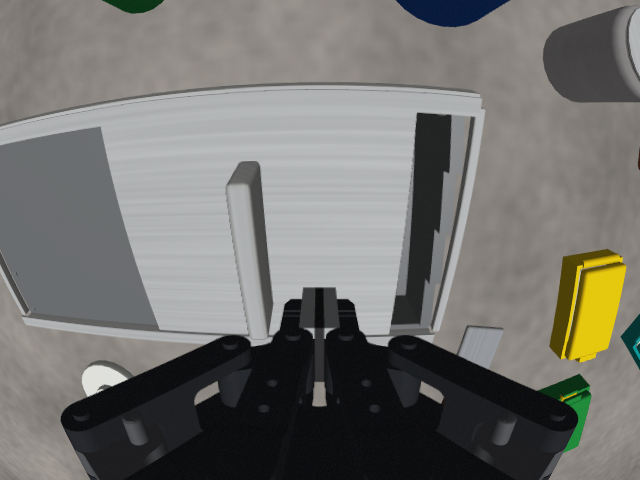

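Run:
```python
from h import *
import pickle
np.set_printoptions(precision=4,suppress=True)
cal=pickle.load(open('w4.pkl','rb'))
for n,u,v,z in[("BL out",482,94,.115),("BL in",472,108,.113),("FL in?",433,332,.07),("rib b -y",258,164,.135),("rib b +y",236,164,.135),("rib f -y",267,337,.11),("rib f +y",248,337,.11),("door -y b",417,114,.108),("door -y f",391,333,.07)]:
    print(n,onz("wrist",u,v,z,cal))
```

```text
BL out [ 0.6582 -0.052   0.115 ]
BL in [ 0.6506 -0.0473  0.113 ]
FL in? [ 0.4973 -0.0503  0.07  ]
rib b -y [0.623 0.057 0.135]
rib b +y [0.6234 0.0668 0.135 ]
rib f -y [0.5212 0.0625 0.11  ]
rib f +y [0.521  0.0739 0.11  ]
door -y b [ 0.6459 -0.0191  0.108 ]
door -y f [ 0.4983 -0.0188  0.07  ]
```

Request:
apply_moves(moves=[[[0.003,0,0,-0.4,1.5,-0.7,1],[0.002,0,0.02,0,0,0,1],[0,0,0.02,0,0,0,1],[0,0,0.01,0,0,0,1],[0,0,0,0,0,0,1]]])

```text
time: 6.3
eef_pos: [0.5689, 0.0236, 0.103]
tcp_rot: [1.0, -0.005, 0.003, 0.001]
contact_force: [1.1, 0.8, 0.2]
opening: 0.002
```

```bash
python3 go.py .57 .18 .102 0
```

```text
turn [ 0.11 -0.32 -0.52] shift after turn [   1.1 -156.4    1. ] now [0.5689 0.0236 0.103 ] F [1.1  0.75 0.21] t 6.3
```

Request:
apply_moves(moves=[[[0,-0.015,0,0,0,-0.5,1],[0,-0.015,0,0,0,0,1],[0,-0.015,0,0,0,0,1],[0,-0.015,0,0,0,0,1],[0,-0.015,0,0,0,0,1],[0,-0.015,0,0,0,0,1],[0,-0.015,0,0,0,0,1],[0,-0.015,0,0,0,0,1],[0,-0.015,0,0,0,0,1]]])

```text
time: 7.2
eef_pos: [0.5705, 0.1675, 0.1052]
tcp_rot: [1.0, 0.0, 0.006, 0.003]
contact_force: [0.3, -2.8, -1.3]
opening: 0.002
```

```bash
python3 go.py .57 .18 .102 0
```

```text
turn [ 0.37 -0.68  0.02] shift after turn [ -0.5 -12.5   3.2] now [0.5705 0.1675 0.1052] F [ 0.29 -2.84 -1.28] t 7.2
```

Continue gently to the stop.

Request:
apply_moves(moves=[[[0,-0.006,0.002,0,-0.6,0,1],[0,-0.006,0,0,0,0,1],[0,-0.004,0,0,0,0,1],[0,-0.004,0,0,0,0,1],[0,-0.003,0,0,0,0,1]]])

```text
time: 7.7
eef_pos: [0.5706, 0.1849, 0.104]
tcp_rot: [1.0, 0.004, -0.002, 0.014]
contact_force: [-1.0, -9.1, 1.8]
opening: -0.003
```

Request:
apply_moves(moves=[[[0,0.006,0,0,0,0,1],[0,0,-0.04,0,0,0,0],[0,0.02,-0.045,0,0,0,-1],[0,0,0,0,0,0,-1],[0,0,0,0,0,0,-1]]])

```text
time: 8.2
eef_pos: [0.5701, 0.1607, 0.1908]
tcp_rot: [1.0, 0.002, -0.004, 0.012]
contact_force: [0.9, -0.6, -0.4]
opening: 0.677
```

```bash
python3 go.py .478 -.246 .19 .125
python3 - <<'E'
from h import *
np.set_printoptions(precision=4,suppress=True)
im,_=snap("scene","sc3.png")
out=[cv2.resize(im[235:375,300:530],None,fx=2.6,fy=2.6,interpolation=cv2.INTER_CUBIC)]
cv2.imwrite("pics/sc3c.png",out[0])
E
```

```text
turn [ 1.32  0.57 -6.92] shift after turn [-142.1  392.     0.8] now [0.5701 0.1607 0.1908] F [ 0.92 -0.64 -0.4 ] t 8.2
```

View pics/sc3c.png

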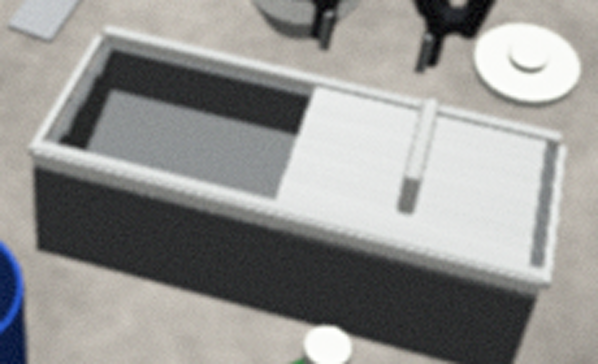

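Request:
apply_moves(moves=[[[0,0,0,1.3,0.5,-6.9,-1],[-0.016,0.044,0,0,0,0,-1],[-0.016,0.044,0,0,0,0,-1],[-0.016,0.044,0,0,0,0,-1],[-0.016,0.044,0,0,0,0,-1],[-0.016,0.044,0,0,0,0,-1],[-0.016,0.044,0,0,0,0,-1],[-0.016,0.044,0,0,0,0,-1],[-0.016,0.044,0,0,0,0,-1],[0,0.01,0,0,0,0,-1],[0,0,0,0,0,0,-1],[0,0,0,0,0,0,-1]]])

```text
time: 9.45
eef_pos: [0.4835, -0.2198, 0.1735]
tcp_rot: [0.998, 0.067, -0.008, -0.009]
contact_force: [-0.0, 0.6, 0.2]
opening: 1.001
```

```bash
python3 go.py .478 -.246 .15 .125;  python3 - <<'E'
from h import *
np.set_printoptions(precision=4,suppress=True)
ims={}
for n in("wrist","side","scene"):
    im,cal=snap(n,n+"5.png")
    hsv=cv2.cvtColor(im,cv2.COLOR_BGR2HSV); m=cv2.inRange(hsv,(20,100,50),(34,255,255))
    k,l,st,ce=cv2.connectedComponentsWithStats(m); i=1+st[1:,4].argmax(); print(n,st[i])
    ims[n]=(im,st[i],cal)
im,st,cal=ims["wrist"]; x,y,w,h,_=st
import pickle; pickle.dump(cal,open('w5.pkl','wb'))
c=im[max(y-15,0):y+h+15,max(x-15,0):x+w+15]; print(max(x-15,0),max(y-15,0)); cv2.imwrite("pics/w5c.png",cv2.resize(c,None,fx=4,fy=4,interpolation=cv2.INTER_CUBIC)[:600,:800])
E
```

```text
turn [-1.09  0.82  0.56] shift after turn [-8.7 25.3 23.5] now [ 0.4835 -0.2198  0.1735] F [-0.04  0.55  0.16] t 9.45
wrist [  311   162    85   141 10574]
side [335 213  43  21 824]
scene [ 236  214   42   49 1432]
296 147
```

View pics/w5c.png

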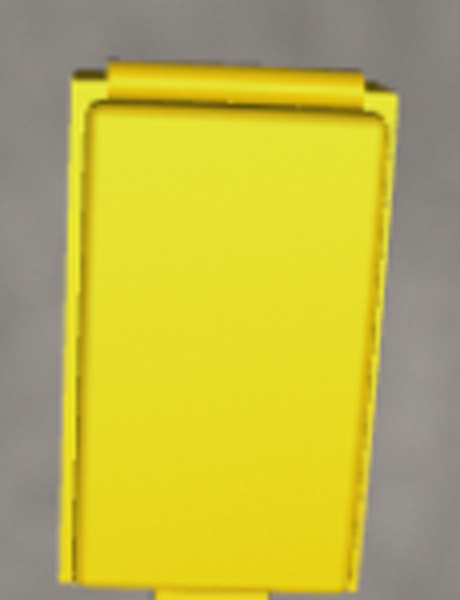

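```bash
python3 - <<'E'
from h import *
import pickle
np.set_printoptions(precision=4,suppress=True)
cal=pickle.load(open('w5.pkl','rb'))
P=np.array([onz("wrist",296+u/4,147+v/4,.026,cal) for u,v in((75,80),(397,95),(62,582),(357,590))]); print(P,P.mean(0))
for a,b in((2,0),(3,1)): v=P[b]-P[a]; print(np.linalg.norm(v),np.arctan2(v[1],v[0]))
E
python3 go.py .478 -.246 .09 .125
```

```text
[[ 0.5275 -0.2077  0.026 ]
 [ 0.534  -0.2707  0.026 ]
 [ 0.4219 -0.2189  0.026 ]
 [ 0.4286 -0.2822  0.026 ]] [ 0.478  -0.2449  0.026 ]
0.10612262137871772 0.10568522809526719
0.10594715181333711 0.10834889859948905
turn [-1.04  0.79  0.69] shift after turn [-9.2 26.  84.1] now [ 0.4839 -0.2191  0.1741] F [ 0.49  0.59 -0.03] t 9.6
```

Request:
apply_moves(moves=[[[0,0,0,-1,0.8,1.7,-1],[-0.005,0.013,0.02,0,0,0,-1],[-0.004,0.012,0.03,0,0,0,-1],[0,0,0.03,0,0,0,-1],[0,0,0,0,0,0,-1],[0,0,0,0,0,0,-1]]])

```text
time: 10.2
eef_pos: [0.4823, -0.2387, 0.0953]
tcp_rot: [0.998, 0.06, 0.003, 0.001]
contact_force: [1.5, 0.2, 0.5]
opening: 1.002
```

```bash
python3 go.py .478 -.245 -.002 .107
```

```text
turn [ 0.19 -0.36  0.71] shift after turn [-5.   5.8 97.3] now [ 0.4823 -0.2387  0.0953] F [1.51 0.18 0.46] t 10.2
```

Request:
apply_moves(moves=[[[-0.005,0.006,0,0.2,-0.4,0.7,-1],[0,0,0.03,0,0,0,-1],[0,0,0.03,0,0,0,-1],[0,0,0.02,0,0,0,-1],[0,0,0,0,0,0,-1]]])

```text
time: 10.7
eef_pos: [0.4848, -0.2495, 0.0237]
tcp_rot: [0.998, 0.055, 0.006, 0.006]
contact_force: [0.9, 0.1, 0.1]
opening: 0.999
```

```bash
python3 go.py .478 -.245 -.001 .107
```

```text
turn [ 0.73 -0.65  0.12] shift after turn [-6.3 -5.2 24.7] now [ 0.4848 -0.2495  0.0237] F [0.95 0.07 0.07] t 10.7
```

Request:
apply_moves(moves=[[[-0.006,-0.005,0,0.7,-0.6,0,-1],[-0.002,0,0.008,0,0,0,-1],[0,0,0.008,0,0,0,-1],[0,0,0.005,0,0,0,-1],[0,0,0.0,0,0,0,-1]]])

```text
time: 11.2
eef_pos: [0.4794, -0.2482, 0.0078]
tcp_rot: [0.998, 0.055, 0.004, 0.003]
contact_force: [-0.2, -0.3, 0.7]
opening: 1.0
```

```bash
python3 go.py .478 -.245 0 .107
```

```text
turn [ 0.42 -0.44  0.12] shift after turn [-1.  -3.4  7.8] now [ 0.4794 -0.2482  0.0078] F [-0.25 -0.27  0.67] t 11.2
```

Request:
apply_moves(moves=[[[-0.001,-0.003,0.004,0.4,-0.4,0,-1],[0,0,0.004,0,0,0,-1],[0,0,0,0,0,0,1],[0,0,0,0,0,0,1],[0,0,0,0,0,0,1],[0,0,0,0,0,0,1],[0,0,0,0,0,0,1]]], force=40)

```text
time: 11.9
eef_pos: [0.4785, -0.2452, -0.0004]
tcp_rot: [0.999, 0.055, 0.0, -0.0]
contact_force: [-1.0, 0.0, -0.6]
opening: 0.738
```

```bash
python3 go.py .478 -.245 0.1 .107
```

```text
turn [-0.02 -0.02  0.12] shift after turn [  -0.5   -0.3 -100.4] now [ 4.785e-01 -2.452e-01 -4.000e-04] F [-0.96  0.   -0.6 ] t 11.9
```

Request:
apply_moves(moves=[[[0,0,-0.01,0,0,0,1],[0,0,-0.02,0,0,0,1],[0,0,-0.03,0,0,0,1],[0,0,-0.03,0,0,0,1],[0,0,-0.03,0,0,0,1],[0,0,-0.03,0,0,0,1],[0,0,-0.03,0,0,0,1],[0,0,0,0,0,0,1]]])

```text
time: 12.7
eef_pos: [0.4752, -0.243, 0.1851]
tcp_rot: [0.999, 0.055, -0.003, -0.003]
contact_force: [-0.7, -0.7, -1.9]
opening: 0.738
```

```bash
python3 go.py .575 .041 .18 0
```

```text
turn [-0.33  0.36  6.26] shift after turn [  99.8 -284.     5.1] now [ 0.4752 -0.243   0.1851] F [-0.74 -0.66 -1.91] t 12.7
```

Request:
apply_moves(moves=[[[0,0,0,-0.3,0.3,6.3,1],[0.012,-0.035,0,0,0,0,1],[0.012,-0.035,0,0,0,0,1],[0.012,-0.035,0,0,0,0,1],[0.012,-0.035,0,0,0,0,1],[0.012,-0.035,0,0,0,0,1],[0.012,-0.035,0,0,0,0,1],[0.012,-0.035,0,0,0,0,1],[0.01,-0.025,0,0,0,0,1],[0,0,0,0,0,0,1],[0,0,0,0,0,0,1]]])

```text
time: 13.8
eef_pos: [0.564, 0.0382, 0.1684]
tcp_rot: [1.0, -0.004, -0.012, -0.002]
contact_force: [0.2, -0.5, -2.9]
opening: 0.738
```

```bash
python3 go.py .575 .041 .14 0; python3 -c "
from h import *
im,cal=snap('wrist','w6.png')
im,cal=snap('side','s6.png')"
```

```text
turn [-0.24  1.32 -0.51] shift after turn [11.  -2.8 28.4] now [0.564  0.0382 0.1684] F [ 0.2  -0.55 -2.87] t 13.8
```

View pics/w6.png

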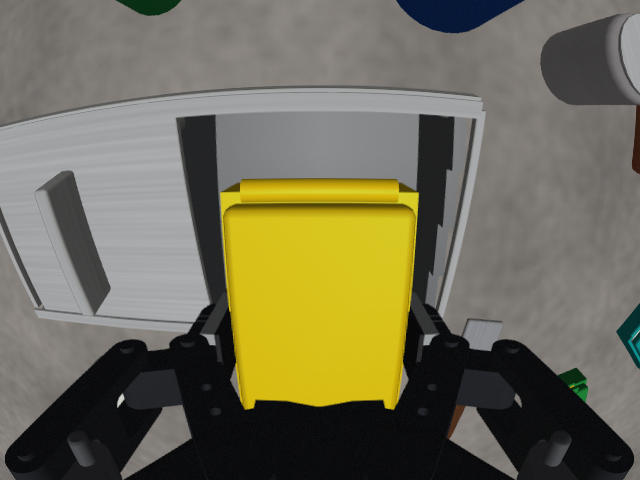

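Request:
apply_moves(moves=[[[0.006,0,0,-0.2,1.3,-0.5,1],[0.006,0,0.015,0,0,0,1],[0,0,0.02,0,0,0,1],[0,0,0,0,0,0,1]]])

```text
time: 14.3
eef_pos: [0.5769, 0.0337, 0.1312]
tcp_rot: [1.0, -0.003, 0.002, 0.0]
contact_force: [-0.5, 1.1, -3.6]
opening: 0.741
```

```bash
python3 go.py .575 .041 .008 0
```

```text
turn [ 0.01 -0.18 -0.36] shift after turn [ -1.9  -7.3 123.2] now [0.5769 0.0337 0.1312] F [-0.53  1.07 -3.65] t 14.3
```

Request:
apply_moves(moves=[[[-0.002,-0.008,0,0,-0.2,-0.3,1],[0,-0.001,0.02,0,0,0,1],[0,0,0.02,0,0,0,1],[0,0,0,0,0,0,1]]])

```text
time: 14.7
eef_pos: [0.5766, 0.0427, 0.092]
tcp_rot: [1.0, -0.001, 0.001, 0.0]
contact_force: [0.4, -0.0, -2.2]
opening: 0.739
```

```bash
python3 go.py .575 .041 .008 0
```

```text
turn [ 0.   -0.15 -0.16] shift after turn [-1.6  1.7 84. ] now [0.5766 0.0427 0.092 ] F [ 0.43 -0.03 -2.23] t 14.7
```

Request:
apply_moves(moves=[[[-0.001,0.001,0.015,0,0,0,1],[0,0,0.015,0,0,0,1],[0,0,0.015,0,0,0,1],[0,0,0.01,0,0,0,1],[0,0,0,0,0,0,1]]])

```text
time: 15.2
eef_pos: [0.5778, 0.0419, 0.0357]
tcp_rot: [1.0, -0.001, 0.004, 0.0]
contact_force: [0.6, -0.5, -2.6]
opening: 0.744
```

```bash
python3 go.py .575 .041 .008 0
```

```text
turn [ 0.02 -0.42 -0.15] shift after turn [-2.8  0.9 27.7] now [0.5778 0.0419 0.0357] F [ 0.65 -0.47 -2.61] t 15.2
```

Request:
apply_moves(moves=[[[-0.001,0,0.01,0,-0.4,0,1],[0,0,0.008,0,0,0,1],[0,0,0.005,0,0,0,1],[0,0,0.002,0,0,0,1],[0,0,0,0,0,0,1]]])

```text
time: 15.7
eef_pos: [0.5776, 0.0417, 0.009]
tcp_rot: [1.0, -0.001, 0.0, 0.0]
contact_force: [-0.4, -0.0, -2.2]
opening: 0.743
```

Request:
apply_moves(moves=[[[0,0,0.001,0,0,0,1],[0,0,0.001,0,0,0,1],[0,0,0.001,0,0,0,1]]])

```text
time: 16.0
eef_pos: [0.5782, 0.0417, 0.0076]
tcp_rot: [1.0, -0.001, 0.0, 0.0]
contact_force: [-4.9, -0.6, 7.1]
opening: 0.738
```

Request:
apply_moves(moves=[[[0,0,0,0,0,0,-0.8],[0,0,0,0,0,0,-0.8],[0,0,0,0,0,0,-0.8],[0,0,-0.01,0,0,0,-0.8],[0,0,-0.02,0,0,0,-0.8],[0,0,-0.03,0,0,0,-0.8],[0,0,-0.03,0,0,0,-0.8]]])

```text
time: 16.7
eef_pos: [0.5768, 0.0418, 0.099]
tcp_rot: [1.0, -0.001, -0.001, 0.0]
contact_force: [0.4, -0.6, 0.2]
opening: 0.902
```

```bash
python3 go.py .57 .24 .2 0
```

```text
turn [ 0.01  0.13 -0.16] shift after turn [  -6.8 -198.2 -101. ] now [0.5768 0.0418 0.099 ] F [ 0.42 -0.56  0.16] t 16.7
```

Request:
apply_moves(moves=[[[0,0,-0.04,0,0,0,-0.8],[0,0,-0.04,0,0,0,-0.8],[0,0,-0.02,0,0,0,1],[-0.002,-0.04,0,0,0,0,1],[-0.002,-0.04,0,0,0,0,1],[-0.002,-0.04,0,0,0,0,1],[0,-0.04,0,0,0,0,1],[0,-0.04,0,0,0,0,1],[0,0,0,0,0,0,1],[0,0,0,0,0,0,1]]])

```text
time: 17.7
eef_pos: [0.5769, 0.2481, 0.2218]
tcp_rot: [1.0, -0.003, 0.013, -0.0]
contact_force: [0.8, -0.7, 0.1]
opening: -0.001
```

```bash
python3 go.py .57 .245 .103 0; python3 -c "
from h import *
im,cal=snap('scene','sc7.png')
cv2.imwrite('pics/sc7c.png',cv2.resize(im[235:375,300:530],None,fx=3.4,fy=3.4,interpolation=cv2.INTER_CUBIC))"
```

```text
turn [-0.03 -1.53 -0.34] shift after turn [ -6.9   3.1 118.8] now [0.5769 0.2481 0.2218] F [ 0.76 -0.73  0.06] t 17.7
```

View pics/sc7c.png

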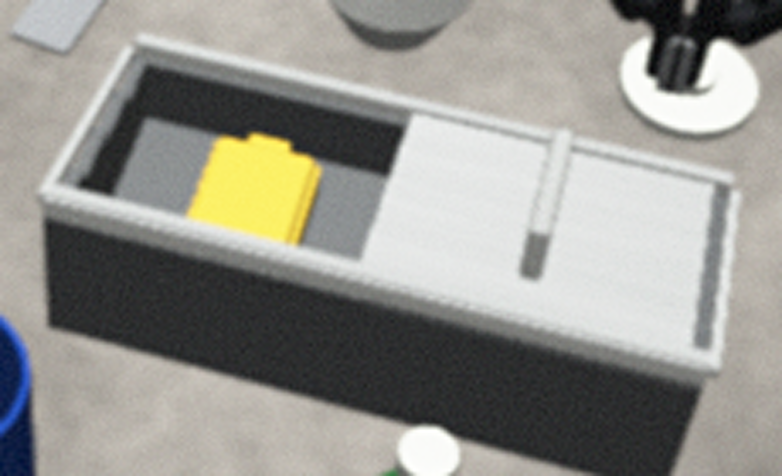

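Request:
apply_moves(moves=[[[-0.003,0.001,0.02,0,-1.5,-0.3,1],[-0.003,0,0.03,0,0,0,1],[0,0,0.03,0,0,0,1],[0,0,0.02,0,0,0,1],[0,0,0,0,0,0,1]]])

```text
time: 18.25
eef_pos: [0.5709, 0.2399, 0.1151]
tcp_rot: [1.0, -0.004, -0.003, 0.0]
contact_force: [-0.1, -0.2, -0.6]
opening: -0.003
```

```bash
python3 go.py .57 .06 .104 0
```

```text
turn [ 0.    0.32 -0.51] shift after turn [ -0.9 179.9  11.1] now [0.5709 0.2399 0.1151] F [-0.06 -0.17 -0.63] t 18.25
```

Request:
apply_moves(moves=[[[0,0,0.01,0,0.3,-0.4,1],[0,0.015,0,0,0,0,1],[0,0.015,0,0,0,0,1],[0,0.015,0,0,0,0,1],[0,0.015,0,0,0,0,1],[0,0.015,0,0,0,0,1],[0,0.015,0,0,0,0,1],[0,0.015,0,0,0,0,1],[0,0.015,0,0,0,0,1],[0,0.01,0,0,0,0,1],[0,0.005,0,0,0,0,1]]])

```text
time: 19.35
eef_pos: [0.5705, 0.0915, 0.106]
tcp_rot: [1.0, -0.003, 0.001, -0.002]
contact_force: [-0.2, 2.7, -1.6]
opening: -0.001
```

```bash
python3 go.py .57 .06 .104 0
```

```text
turn [-0.21 -0.06 -0.38] shift after turn [-0.5 31.5  2. ] now [0.5705 0.0915 0.106 ] F [-0.19  2.7  -1.63] t 19.35
```

Request:
apply_moves(moves=[[[0,0.008,0.001,0,0,-0.3,1],[0,0.008,0,0,0,0,1],[0,0.005,0,0,0,0,1],[0,0.004,0,0,0,0,1],[0,0.004,0,0,0,0,1],[0,0.004,0,0,0,0,1]]])

```text
time: 19.95
eef_pos: [0.5708, 0.0678, 0.106]
tcp_rot: [1.0, -0.004, 0.002, -0.015]
contact_force: [0.6, 14.9, -0.0]
opening: -0.0
```

Request:
apply_moves(moves=[[[0,0.005,0,0,0,0,1],[0,0.005,0,0,0,0,1],[0,0.005,0,0,0,0,1],[0,0.005,0,0,0,0,1]]])

```text
time: 20.35
eef_pos: [0.5707, 0.0597, 0.1062]
tcp_rot: [1.0, -0.004, 0.002, -0.027]
contact_force: [0.6, 15.1, 1.3]
opening: -0.001
```

Request:
apply_moves(moves=[[[0,0.006,0,-2,0,0,1],[0,0.006,0,0,0,0,1],[0,0.006,0,0,0,0,1]]])

```text
time: 20.65
eef_pos: [0.5708, 0.0596, 0.1063]
tcp_rot: [1.0, -0.008, 0.004, -0.029]
contact_force: [0.1, 19.4, 1.0]
opening: -0.003
```

```bash
python3 go.py .57 .06 .104 0
```

```text
turn [-3.36 -0.43 -0.93] shift after turn [-0.8 -0.4  2.3] now [0.5708 0.0596 0.1063] F [ 0.07 19.44  1.02] t 20.65
```

Request:
apply_moves(moves=[[[0,-0.008,0,0,0,0,1],[0,-0.008,-0.005,0,0,0,1],[0,0,-0.03,0,0,0,1],[0,0,-0.04,0,0,0,1],[0,0,-0.04,0,0,0,1],[0,-0.04,0,0,0,0,1],[0,-0.04,0,0,0,0,1],[0,-0.03,0,0,0,0,1],[0,0,0,0,0,0,1],[0,0,0,0,0,0,1]]])

```text
time: 21.65
eef_pos: [0.5757, 0.1788, 0.2395]
tcp_rot: [1.0, -0.007, 0.011, -0.023]
contact_force: [0.6, 0.5, 0.1]
opening: -0.002
```

```bash
python3 -c "
from h import *
im,cal=snap('scene','sc8.png'); print(ctrl.get_state()['contact_force'])"
```

```text
[0.1744577  0.5769911  0.88336961]
```

Run:
```python
from h import *
for f in("scene0","sc7","sc8"):
    im=cv2.cvtColor(cv2.imread(f"pics/{f}.png"),cv2.COLOR_BGR2GRAY)
    print(f,[(round(y*1000),int(im[int(round(v)),int(round(u))])) for y in np.arange(-.06,.17,.006) for u,v in[proj("scene",(.615,y,.099))]])
o=cv2.absdiff(cv2.imread("pics/scene0.png"),cv2.imread("pics/sc8.png")).max(2)
k,l,st,ce=cv2.connectedComponentsWithStats((cv2.GaussianBlur(o,(5,5),0)>30).astype(np.uint8))
print([s.tolist() for s in st[1:] if s[4]>15])
```

```text
scene0 [(-60, 169), (-54, 212), (-48, 141), (-42, 129), (-36, 44), (-30, 35), (-24, 38), (-18, 193), (-12, 222), (-6, 226), (0, 222), (6, 222), (12, 227), (18, 224), (24, 219), (30, 220), (36, 218), (42, 219), (48, 220), (54, 221), (60, 199), (66, 108), (72, 181), (78, 214), (84, 222), (90, 216), (96, 216), (102, 217), (108, 219), (114, 216), (120, 214), (126, 218), (132, 216), (138, 215), (144, 219), (150, 214), (156, 123), (162, 124), (168, 126)]
sc7 [(-60, 183), (-54, 224), (-48, 147), (-42, 148), (-36, 49), (-30, 45), (-24, 38), (-18, 134), (-12, 147), (-6, 147), (0, 142), (6, 144), (12, 142), (18, 140), (24, 223), (30, 228), (36, 229), (42, 227), (48, 228), (54, 228), (60, 230), (66, 227), (72, 228), (78, 197), (84, 137), (90, 144), (96, 143), (102, 143), (108, 145), (114, 143), (120, 222), (126, 230), (132, 229), (138, 230), (144, 228), (150, 230), (156, 229), (162, 229), (168, 230)]
sc8 [(-60, 179), (-54, 224), (-48, 170), (-42, 230), (-36, 233), (-30, 231), (-24, 230), (-18, 230), (-12, 232), (-6, 231), (0, 228), (6, 228), (12, 228), (18, 230), (24, 227), (30, 213), (36, 118), (42, 138), (48, 232), (54, 228), (60, 226), (66, 229), (72, 229), (78, 228), (84, 228), (90, 227), (96, 228), (102, 229), (108, 227), (114, 228), (120, 228), (126, 149), (132, 135), (138, 131), (144, 132), (150, 137), (156, 135), (162, 134), (168, 133)]
[[88, 0, 72, 67, 2424], [370, 0, 71, 62, 2588], [460, 0, 58, 29, 1285], [525, 7, 16, 5, 45], [374, 19, 4, 7, 17], [517, 27, 19, 29, 119], [456, 32, 52, 18, 674], [385, 37, 139, 209, 11222], [453, 53, 56, 26, 219], [235, 201, 44, 64, 2135], [318, 248, 38, 46, 776], [363, 256, 20, 39, 269], [377, 259, 21, 40, 302], [410, 269, 29, 48, 758]]
```

```bash
python3 -c "
from plant import ctrl
print(ctrl.sign_off(), ctrl.get_state()['time'])"
```

```text
the job is handed in; nothing more can be done
the job is handed in; nothing more can be done
```

The soap dish is clipped shut inside the locker and the guard door is shut on it. I handed the job in at about 21.7 s; the hand-in gives no verdict.

- **Lid:** I pressed it down until the clip gave way. The highest reading afterwards was about 28 N total, against the 50 N limit. Later pictures show the lid flat on the tray.
- **Door open:** I pushed the rib to the open stop and felt about 9 N there. The picture shows the compartment clear.
- **Dish placed:** I set it down within a few millimetres of the compartment centre as I measured it. The force on the tool changed from the dish's weight to about 7 N of floor contact before I let go. The next picture shows it upright with the lid shut.
- **Door shut:** I pushed past the catch to the stop, where the door stood still under about 19 N. Between stops it travelled about 165 mm, as specified.
- **Last checks:** Brightness samples from the final scene picture put the door edges where a shut door should be. Comparing it with the first picture shows no change at any other thing on the step. The arm was clear and the tool force was near zero.

I couldn't view the final picture because the 12-picture limit was already reached, so the last check was numeric only. Nothing failed or disagreed beyond a few millimetres of drift in the arm's moves, which I corrected along the way.

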